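# Sort courtyard blocks into their hillside rows

### The job

Set out the housing rows on the site model: the four loose courtyard blocks come in two lengths, and each belongs in the terrace row whose glued block is the same length as itself, one on each side of that glued block. Slide the blocks over the board without lifting or tipping them, and leave each with its back flat against the card step, square and in line with the glued block (the long ones lengthwise along the step), and not sticking out past the ends of the step. Leave the model trees, the white tower and the things lying about on the bench where they are.

Things in the scene. Friction and masses are not known exactly. Their poses are not given: they have to be found in the camera images.
- long_a_center (a point): loose white hollow courtyard block: four 10 mm wings round a court open right down to the board, 36 mm tall, 64 mm deep by 88 mm long, court 44 by 68 mm, about 55 to 100 g, standing on the board. The point: middle of the empty court, 18 mm above the board; x across its 64 mm depth, y along its 88 mm length, z up
- long_b_center (a point): second one, the same: loose white hollow courtyard block: four 10 mm wings round a court open right down to the board, 36 mm tall, 64 mm deep by 88 mm long, court 44 by 68 mm, about 55 to 100 g, standing on the board. The point: middle of the empty court, 18 mm above the board; x across its 64 mm depth, y along its 88 mm length, z up
- short_a_center (a point): loose white hollow courtyard block: four 10 mm wings round a court open right down to the board, 36 mm tall, 64 mm square, court 44 by 44 mm, about 45 to 80 g, standing on the board. The point: middle of the empty court, 18 mm above the board; x across its 64 mm depth, y along its 64 mm length, z up
- short_b_center (a point): second one, the same: loose white hollow courtyard block: four 10 mm wings round a court open right down to the board, 36 mm tall, 64 mm square, court 44 by 44 mm, about 45 to 80 g, standing on the board. The point: middle of the empty court, 18 mm above the board; x across its 64 mm depth, y along its 64 mm length, z up
- terrace_long: fixed hillside of brown card layers; origin: middle of the foot of its front step, at board height; x level into the hill, y along the step. Step: straight upright face 18 mm tall, 320 mm long (y -160 to 160 mm); behind, card rises to 54 mm. A white long (88 mm) block is glued against the step, centre at x -32, y 0 mm (same size as the loose ones); room for one more on each side, in line with it
- terrace_short: fixed hillside of brown card layers; origin: middle of the foot of its front step, at board height; x level into the hill, y along the step. Step: straight upright face 18 mm tall, 248 mm long (y -124 to 124 mm); behind, card rises to 54 mm. A white short (64 mm) block is glued against the step, centre at x -32, y 0 mm (same size as the loose ones); room for one more on each side, in line with it
- board: fixed plywood base board on which all of this stands, 540 mm (x) by 750 mm (y), 6 mm thick, its top 6 mm above the work surface; origin under its centre
- tree_mid: bystander to leave alone: turned wooden model tree, loose, 44 mm tall, crown and foot 18 mm across, standing among the loose blocks; origin at its foot
- tree_left: bystander to leave alone: model tree, 50 mm tall, crown 24 mm across, near the board's left (+y) edge; origin at its foot
- tree_right: bystander to leave alone: model tree, 46 mm tall, crown 22 mm across, near the board's right (-y) edge; origin at its foot
- tower: bystander to leave alone: solid white tower, 30 mm square, 62 mm tall, near the board's left edge; origin at its foot
- glue: bystander to leave alone: can of glue, 52 mm across, 105 mm tall; origin at its foot
- tape_dispenser: bystander to leave alone: black tape dispenser, 62 by 140 mm, 90 mm tall; origin under its centre
- knife: bystander to leave alone: cutter knife, 150 mm long, lying flat; origin under its handle
- steel_rule: bystander to leave alone: steel rule, 300 by 30 by 4 mm, lying flat; origin under its centre
Mind the look-alikes: they are no part of the job. Leave any blue or pink look-alike of the part that bears short_b_center alone.

How it is judged:
At the end, for the whole second after the job is handed in: Each loose block stands flat in the row of its own length, one either side of the glued block: back within 4 mm of the step, square within 0.07 rad, at most 4 mm past the step's end; long ones lie lengthwise, the square short ones may be turned a quarter (x of long_a_center in the frame of terrace_long between -0.0365 and -0.028 m and angle between the x axis of each of long_a_center, long_b_center and the x axis of terrace_long, either way round below 0.07 rad and angle between each of long_a_center, long_b_center, short_a_center, short_b_center's own z axis and vertical below 0.05 rad and (y of long_a_center in the frame of terrace_long between 0.086 and 0.12 m or y of long_a_center in the frame of terrace_long between -0.12 and -0.086 m) and z of long_a_center in the frame of terrace_long between 0.014 and 0.022 m and x of long_b_center in the frame of terrace_long between -0.0365 and -0.028 m and (y of long_b_center in the frame of terrace_long between 0.086 and 0.12 m or y of long_b_center in the frame of terrace_long between -0.12 and -0.086 m) and z of long_b_center in the frame of terrace_long between 0.014 and 0.022 m and x of short_a_center in the frame of terrace_short between -0.0365 and -0.028 m and (angle between the x axis of short_a_center and the x axis of terrace_short, either way round below 0.07 rad or angle between the y axis of short_a_center and the x axis of terrace_short, either way round below 0.07 rad) and (y of short_a_center in the frame of terrace_short between 0.062 and 0.096 m or y of short_a_center in the frame of terrace_short between -0.096 and -0.062 m) and z of short_a_center in the frame of terrace_short between 0.014 and 0.022 m and x of short_b_center in the frame of terrace_short between -0.0365 and -0.028 m and (angle between the x axis of short_b_center and the x axis of terrace_short, either way round below 0.07 rad or angle between the y axis of short_b_center and the x axis of terrace_short, either way round below 0.07 rad) and (y of short_b_center in the frame of terrace_short between 0.062 and 0.096 m or y of short_b_center in the frame of terrace_short between -0.096 and -0.062 m) and z of short_b_center in the frame of terrace_short between 0.014 and 0.022 m and horizontal distance between long_a_center and long_b_center above 0.15 m and horizontal distance between short_a_center and short_b_center above 0.11 m); the robot touches nothing.
It fails at once if a loose block is lifted more than 12 mm off the board (height (world z) of any of long_a_center, long_b_center, short_a_center, short_b_center above 0.036 m).
It fails at once if a loose block is tipped by more than 0.35 rad (20 degrees) (angle between any of long_a_center, long_b_center, short_a_center, short_b_center's own z axis and vertical above 0.35 rad).
It fails at once if a model tree or the tower is moved by more than 20 mm or knocked over (distance of any of tree_mid, tree_left, tree_right, tower from where it was at the start of the episode above 0.02 m or angle between any of tree_mid, tree_left, tree_right, tower's own z axis and vertical above 0.5 rad).
It fails at once if a thing lying on the bench is moved by more than 30 mm (distance of any of glue, tape_dispenser, knife, steel_rule from where it was at the start of the episode above 0.03 m).
It also fails if it takes over 72 s, if anything falls off the work surface, if the arm or the gripper's body presses on something with over 40 N, if the wrist force passes 120 N, or if a joint passes its speed limit or range.

### The arm

A 6-joint arm with a two-finger parallel gripper is mounted at the origin on the work surface. World frame = base frame: x ahead of the robot, y to its left, z up, the work surface at z = 0. Lengths are in m, angles in rad, forces in N, time in s.
With the tool pointing down it reaches from about 0.225 to 0.725 m from the base axis. Payload 3.1 kg.
Tool frame: the origin (TCP) lies midway between the tips of the shut fingers; the grasp point (between the pads) lies 19 mm behind it (bot.pinch_z is the distance from the TCP to the grasp point, in m); z points along the fingers, y is the direction in which the jaws open and shut (so a half turn about z gives the same grasp; the last joint's range is limited). The gripper opens to 85 mm and grips with 20 to 120 N. Pads are 22 mm wide; open, the fingers measure 114 mm over their backs; the gripper's body (76 mm by 85 mm) begins 54 mm behind the grasp point. The pads swing forward as they close: fully open they stand 13 mm farther back than shut.
Start: joints at [-1.464, 0.048, 0.099, 1.622, 0, 1.443], TCP at [0.122, -0.511, 0.231] pointing down, gripper open.
Joint ranges: [-2.91, 2.91], [-0.99, 1.94], [-1.21, 1.42], [-2.12, 2.29], [-1.49, 1.47], [-3.14, 3.14]. Speed limits (rad/s): [2.79, 2.79, 3.14, 3.14, 3.14, 3.14].

### API

Orientations are given as a rotation vector (axis times angle).
In Python, from rig import bot, read_camera, calibration gives the robot as it stands.
- The arm moves only by the tool play_rows, never from a script. Its argument "increments" is a list of rows, each an object of numbers: "x", "y", "z": the shift along the tool's x, y, z in mm; "wx", "wy", "wz": the turn, a rotation vector about the tool's x, y, z in rad. In form: [{"x": .., "y": .., "z": .., "wx": .., "wy": .., "wz": ..}, ...]. A call has 1 to 20 rows; each row is the pose to reach, as a shift and turn from the pose measured when the call began, along the tool's axes at that moment; what a row does not reach only later rows make up. A row lasts 1/8 s, in which the tool goes at most 62.5 mm and 10.7 degrees, less where a joint would pass 70% of its speed; a pose out of reach is approached as far as the arm can. A call with a gripper value outside its range is refused whole. "hand" is the opening, from 0 (shut) to 1 (fully open), set as the call begins (left out, the last holds). The fingers move at their own pace and stop on an object; the grip force is fixed at half the most. Time passes only in rows, so rows that repeat a pose let the fingers close. It gives the time, the measured TCP pose, the force and the opening at its end, in the units of the state.
- bot.sense(): the state, without advancing time (a new reading comes with each control period).
- read_camera(name): name is "scene" or "top" or "wrist"; returns the picture (384x512x3 uint8, blue, green, red); there is no depth.
- calibration(name): a dict with "intrinsics" (3x3 intrinsics, pixels), "R" (3x3) and "t" (3): a world point X has camera coordinates R X + t; the wrist camera has in their place "mount" (4x4, takes a point from camera to tool coordinates, whose origin is the TCP and whose axes are the flange's). Camera axes: x right, y down, z forward; pixel columns grow to the right and rows downward; lengths in m; the calibration is good to about 2 mm. A picture is of the moment at which its call begins: read the wrist's pose just before it. calibration takes no time and is no camera call.
- bot.sign_off(): hands the job in, once; it reports no verdict.
The state is a dict: "clock": time; "joints": joint angles; "joint_velocities": joint speeds; "joint_torque": joint torques, N m; "eef_pos": TCP position; "orientation": TCP orientation; "wrist_force": force on the tool from outside, world axes, zero at the start; "torque": the same for the moment, N m; "opening": opening from 0.0 (shut) to 1.0 (fully open).
Only numpy, scipy, OpenCV 4.12 (cv2) and the standard library are available. Lean on these libraries where they do the work, as an engineer would, in place of code of your own. Each camera call takes 0.05 s, during which the arm holds its last target. There are 200 camera calls.

## Working session

There is one attempt and no reset: what is moved stays moved. The work goes in short steps, Python scripts to look and compute and a tool call to move; the robot and the scene stay as the last step left them, time stands still between calls to the robot, and variables do not carry over. Pictures are saved under pics/ and viewed, about 8 in all and at most 12, crops included, and the job is handed in when it is done.

Besides the shell and the picture viewer there is one more tool, called after ">>>" by a JSON object that holds its "api" and its "payload". play_rows: Moves the arm, as the interface text tells. Its arguments: {"type":"object","properties":{"increments":{"type":"array"},"hand":{"type":"number"}},"required":["increments"]}

```bash
mkdir -p pics; ls; python3 - <<'E'
from rig import bot, read_camera, calibration
import cv2
for n in("scene","top"):
    im=read_camera(n); cv2.imwrite(f"pics/{n}0.png",im)
    c=calibration(n); print(n,c)
print(calibration("wrist")); print(bot.sense())
E
```

```text
pics
scene {'intrinsics': array([[457.07320339,   0.        , 258.11163192],
       [  0.        , 457.07320339, 191.55185569],
       [  0.        ,   0.        ,   1.        ]]), 'R': array([[ 0.4312102 ,  0.90219681, -0.00993348],
       [ 0.57504229, -0.28329532, -0.76750904],
       [-0.69525832,  0.32524556, -0.64096115]]), 't': array([-0.14908127, -0.23106138,  1.87411742])}
top {'intrinsics': array([[470.25883809,   0.        , 258.82401623],
       [  0.        , 470.25883809, 194.02006777],
       [  0.        ,   0.        ,   1.        ]]), 'R': array([[ 1.02262312e-02, -9.99947589e-01, -4.92602318e-04],
       [-9.82212143e-01, -9.95248192e-03, -1.87510679e-01],
       [ 1.87495949e-01,  2.40136754e-03, -9.82262441e-01]]), 't': array([-0.02359501,  0.44133127,  1.97459955])}
{'intrinsics': array([[270.06289809,   0.        , 261.457401  ],
       [  0.        , 270.06289809, 191.0272988 ],
       [  0.        ,   0.        ,   1.        ]]), 'mount': array([[ 7.96553180e-04, -9.48507626e-01, -3.16753292e-01,
         8.03374452e-02],
       [ 9.99999255e-01,  1.04860444e
[... 220 characters left out ...]
{'clock': 0.1, 'joints': array([-1.46382462e+00,  4.86461059e-02,  9.77275254e-02,  1.62202088e+00,
       -6.89213712e-06,  1.44299340e+00]), 'joint_velocities': array([-9.61520645e-04, -1.50211676e-03,  4.34999089e-03, -8.17011307e-04,
        4.89072531e-04, -9.72917770e-05]), 'joint_torque': array([ 2.36929140e-03, -3.39850509e+01,  3.20936251e+01,  1.58104068e-02,
       -9.05506522e-05,  4.98678943e-06]), 'eef_pos': array([ 0.12205024, -0.51002983,  0.23023661]), 'orientation': array([-3.11784393e+00, -3.67685767e-01, -2.42206033e-05]), 'wrist_force': array([ 0.42249841,  1.01480326, -0.61727302]), 'torque': array([-0.02640438,  0.03255959,  0.025528  ]), 'opening': 0.9981078947205826}
```

View pics/top0.png

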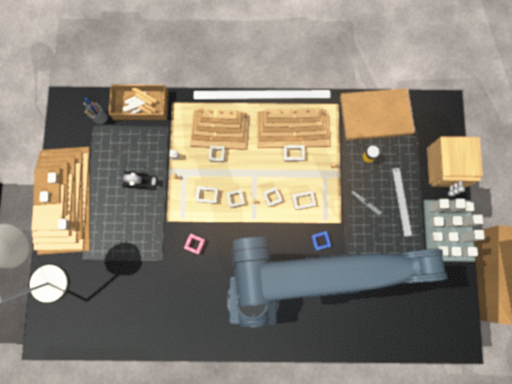

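View pics/scene0.png

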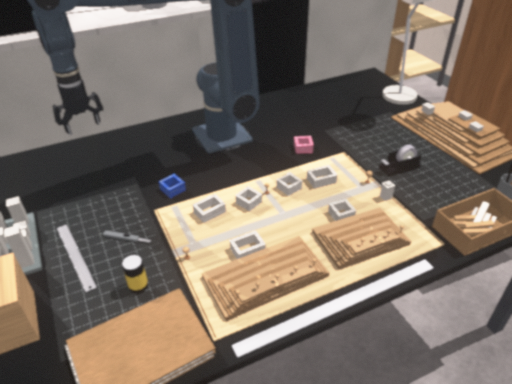

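```bash
cat > h.py <<'E'
import numpy as np, cv2
from scipy.spatial.transform import Rotation as Ro
from rig import bot, read_camera, calibration
def cam(n):
    c=calibration(n); K=c["intrinsics"]
    if n=="wrist":
        s=bot.sense(); T=np.eye(4); T[:3,:3]=Ro.from_rotvec(s["orientation"]).as_matrix(); T[:3,3]=s["eef_pos"]
        W=T@c["mount"]; return K,W[:3,:3],W[:3,3]
    return K,c["R"].T,-c["R"].T@c["t"]
def ray(C,uv,z):
    K,R,o=C; uv=np.atleast_2d(uv).astype(float)
    d=(R@np.linalg.inv(K)@np.c_[uv,np.ones(len(uv))].T).T
    return (o+d*((z-o[2])/d[:,2])[:,None])[:,:2]
def yaw():
    R=Ro.from_rotvec(bot.sense()["orientation"]).as_matrix(); return np.arctan2(R[1,0],R[0,0])
def delta(x,y,z,yw):
    "tool-frame shift (mm) and turn to reach pointing-down pose with tool x at yaw yw"
    s=bot.sense(); R=Ro.from_rotvec(s["orientation"]).as_matrix()
    Rt=np.c_[[np.cos(yw),np.sin(yw),0],[np.sin(yw),-np.cos(yw),0],[0,0,-1]]
    return np.round(R.T@(np.array([x,y,z])-s["eef_pos"])*1000,1), np.round(Ro.from_matrix(R.T@Rt).as_rotvec(),4)
E
python3 - <<'E'
from h import *
C=cam("top")
for n,uv,z in [("board corners",[(168,103),(341,103),(341,222),(168,222)],.006),("long loose",[(206,195),(303,200)],.042),("short loose",[(236,199),(274,197)],.042),("glued s,l",[(217,153),(294,153)],.042)]:
    print(n,ray(C,uv,z).round(3).tolist())
print(yaw(), delta(.42,-.17,.30,np.pi/2))
E
```

```text
board corners [[0.864, 0.397], [0.872, -0.387], [0.329, -0.375], [0.321, 0.372]]
long loose [[0.435, 0.207], [0.417, -0.208]]
short loose [[0.419, 0.078], [0.429, -0.084]]
glued s,l [[0.622, 0.165], [0.625, -0.171]]
0.23477435269923919 (array([ 368.9, -261.5,  -69.1]), array([-0.0016, -0.0016, -1.336 ]))
```

```bash
python3 - <<'E'
from h import *
print(delta(.52,-.12,.30,np.pi/2))
E
```

```text
(array([ 477.8, -286.9,  -69. ]), array([-0.0016, -0.0016, -1.336 ]))
```

>>> {"api": "play_rows", "payload": {"increments": [{"x": 0,"y": 0,"z": -50,"wz": -0.1},{"x": 120,"y": -70,"z": -69,"wz": -0.4},{"x": 240,"y": -140,"z": -69,"wz": -0.7},{"x": 360,"y": -210,"z": -69,"wz": -1.0},{"x": 478,"y": -287,"z": -69,"wz": -1.336},{"x": 478,"y": -287,"z": -69,"wz": -1.336},{"x": 478,"y": -287,"z": -69,"wz": -1.336},{"x": 478,"y": -287,"z": -69,"wz": -1.336},{"x": 478,"y": -287,"z": -69,"wz": -1.336},{"x": 478,"y": -287,"z": -69,"wz": -1.336},{"x": 478,"y": -287,"z": -69,"wz": -1.336}]}}

```text
invalid input at $.increments[0]: expected keys x, y, z, wx, wy, wz
```

```bash
python3 - <<'E'
from h import *
s=bot.sense(); print(s["clock"],s["eef_pos"],yaw(),s["joint_velocities"].round(3))
import pickle
C=cam("wrist"); im=read_camera("wrist"); cv2.imwrite("pics/w1.png",im); pickle.dump(C,open("w1.pkl","wb"))
print(delta(.52,.26,.30,np.pi/2))
E
```

```text
0.1 [ 0.12205024 -0.51002983  0.23023661] 0.23477435269923919 [-0.001 -0.002  0.004 -0.001  0.    -0.   ]
(array([ 566.2, -656.5,  -68.3]), array([-0.0014, -0.0015, -1.336 ]))
```

View pics/w1.png

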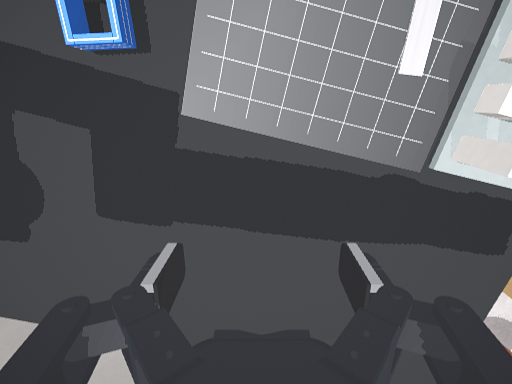

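>>> {"api": "play_rows", "payload": {"increments": [{"x": 0,"y": 0,"z": -50,"wx": 0,"wy": 0,"wz": -0.1},{"x": 466,"y": -238,"z": -69,"wx": 0,"wy": 0,"wz": -1.336},{"x": 466,"y": -238,"z": -69,"wx": 0,"wy": 0,"wz": -1.336},{"x": 466,"y": -238,"z": -69,"wx": 0,"wy": 0,"wz": -1.336},{"x": 466,"y": -238,"z": -69,"wx": 0,"wy": 0,"wz": -1.336},{"x": 466,"y": -238,"z": -69,"wx": 0,"wy": 0,"wz": -1.336},{"x": 466,"y": -238,"z": -69,"wx": 0,"wy": 0,"wz": -1.336},{"x": 466,"y": -238,"z": -69,"wx": 0,"wy": 0,"wz": -1.336},{"x": 466,"y": -238,"z": -69,"wx": 0,"wy": 0,"wz": -1.336},{"x": 466,"y": -238,"z": -69,"wx": 0,"wy": 0,"wz": -1.336},{"x": 466,"y": -238,"z": -69,"wx": 0,"wy": 0,"wz": -1.336}]}}

```text
clock: 1.52
eef_pos: [0.5208, -0.1689, 0.299]
orientation: [-2.216, -2.223, -0.001]
wrist_force: [-0.3, -0.2, -0.9]
opening: 0.997
```

```bash
python3 - <<'E'
from h import *
s=bot.sense(); print(s["clock"],s["eef_pos"],yaw(),s["joint_velocities"].round(3))
import pickle
C=cam("wrist"); im=read_camera("wrist"); cv2.imwrite("pics/w2.png",im); pickle.dump(C,open("w2.pkl","wb"))
print(delta(.52,.17,.30,np.pi/2))
E
```

```text
1.525 [ 0.52077426 -0.16888669  0.29900302] 1.5742300269692102 [-0.048 -0.026 -0.019  0.01  -0.021 -0.011]
(array([ 3.399e+02,  6.000e-01, -1.000e-01]), array([-0.0018, -0.002 ,  0.0017]))
```

View pics/w2.png

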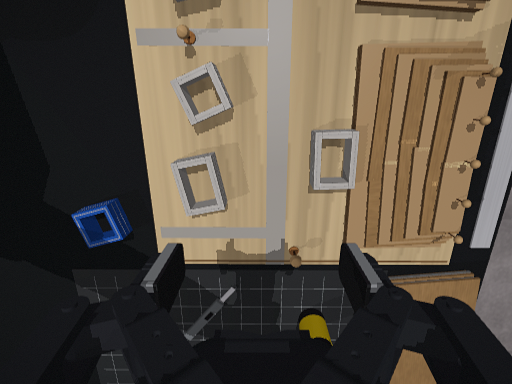

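>>> {"api": "play_rows", "payload": {"increments": [{"x": 340,"y": 0,"z": 0,"wx": 0,"wy": 0,"wz": 0},{"x": 340,"y": 0,"z": 0,"wx": 0,"wy": 0,"wz": 0},{"x": 340,"y": 0,"z": 0,"wx": 0,"wy": 0,"wz": 0},{"x": 340,"y": 0,"z": 0,"wx": 0,"wy": 0,"wz": 0},{"x": 340,"y": 0,"z": 0,"wx": 0,"wy": 0,"wz": 0},{"x": 340,"y": 0,"z": 0,"wx": 0,"wy": 0,"wz": 0},{"x": 340,"y": 0,"z": 0,"wx": 0,"wy": 0,"wz": 0},{"x": 340,"y": 0,"z": 0,"wx": 0,"wy": 0,"wz": 0},{"x": 340,"y": 0,"z": 0,"wx": 0,"wy": 0,"wz": 0}]}}

```text
clock: 2.7
eef_pos: [0.5196, 0.1683, 0.3001]
orientation: [-2.221, -2.219, 0.0]
wrist_force: [-0.4, -0.7, -0.6]
opening: 0.999
```

```bash
python3 - <<'E'
from h import *
import pickle
s=bot.sense(); print(s["clock"],s["eef_pos"],yaw(),s["joint_velocities"].round(3))
C=cam("wrist"); im=read_camera("wrist"); cv2.imwrite("pics/w3.png",im); pickle.dump(C,open("w3.pkl","wb"))
for n in("w2","w3"):
    C=pickle.load(open(n+".pkl","rb")); im=cv2.imread(f"pics/{n}.png")
    hsv=cv2.cvtColor(im,cv2.COLOR_BGR2HSV)
    m=((hsv[...,1]<22)&(hsv[...,2]>185)).astype(np.uint8)*255
    cv2.imwrite(f"pics/{n}m.png",m)
    cs,h=cv2.findContours(m,cv2.RETR_CCOMP,cv2.CHAIN_APPROX_NONE)
    for c in cs:
        a=cv2.contourArea(c)
        if a<300: continue
        w=ray(C,c[:,0],.042).astype(np.float32)*1000
        r=cv2.minAreaRect(w); print(n,cv2.boundingRect(c),a,np.round(r[0],1),np.round(r[1],1),round(r[2],1))
E
```

```text
2.7 [0.51957604 0.1682973  0.30006275] 1.5697436960941982 [ 0.004  0.002  0.001 -0.002  0.002  0.002]
```

View pics/w3.png

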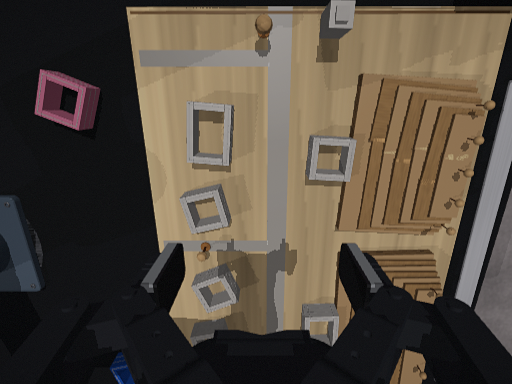

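```bash
cat > seg.py <<'E'
from h import *
def blocks(im,C,amin=150):
    hsv=cv2.cvtColor(im,cv2.COLOR_BGR2HSV); out=[]
    m=((hsv[...,1]<30)&(hsv[...,2]>TH)).astype(np.uint8)*255
    cs,h=cv2.findContours(m,cv2.RETR_EXTERNAL,cv2.CHAIN_APPROX_NONE)
    for c in cs:
        if len(c)<60: continue
        w=ray(C,c[:,0],.042).astype(np.float32)*1000
        r=cv2.minAreaRect(w); 
        if 45<min(r[1]) and max(r[1])<110: out.append((np.round(r[0],1),np.round(r[1],1),round(r[2],1),cv2.boundingRect(c)))
    return out,m
E
python3 - <<'E'
import seg; from seg import *
import pickle
im=cv2.imread("pics/w3.png"); hsv=cv2.cvtColor(im,cv2.COLOR_BGR2HSV)
for p in [(190,135),(210,104),(185,213),(205,192),(280,100),(330,140),(350,160),(200,140),(240,115)]: print(p,hsv[p[1],p[0]])
for t in(140,150,160,170):
  seg.TH=t; print(t)
  for n in("w2","w3"):
    C=pickle.load(open(n+".pkl","rb")); o,m=blocks(cv2.imread(f"pics/{n}.png"),C)
    for b in o: print(n,*b)
E
```

```text
(190, 135) [ 12   8 154]
(210, 104) [ 10   9 164]
(185, 213) [ 12   8 151]
(205, 192) [  8   7 140]
(280, 100) [ 15  14 145]
(330, 140) [ 13  12 154]
(350, 160) [ 15  11 140]
(200, 140) [ 18  89 155]
(240, 115) [ 18  88 150]
140
w2 [ 420.6 -213.3] [63.3 88.6] 11.8 (171, 155, 54, 61)
w2 [ 630.  -171.7] [63.3 88.3] 1.6 (314, 131, 45, 59)
w2 [433.9 -77.8] [63.4 64.2] 23.3 (170, 62, 61, 63)
w3 [ 630.1 -159.6] [62.1 62.7] 1.3 (305, 317, 34, 27)
w3 [433.8 -77.1] [62.8 64.2] 23.2 (192, 276, 44, 37)
w3 [425.3  81.1] [62.9 64.2] 13.5 (180, 190, 48, 44)
w3 [623.8 166.4] [64.1 62.8] 86.9 (309, 138, 47, 44)
w3 [434.9 203.9] [86.9 51.3] 85.0 (187, 102, 35, 63)
150
w2 [ 420.5 -213.3] [63.2 88.2] 11.6 (171, 156, 54, 60)
w2 [ 630.  -171.8] [63.2 88.1] 1.6 (314, 131, 45, 59)
w2 [433.9 -77.8] [63.3 64.2] 23.3 (170, 62, 61, 63)
w3 [425.5  81.1] [63.  61.1] 14.1 (181, 190, 47, 42)
w3 [434.  204.6] [86.5 51.3] 86.2 (187, 102, 35, 63)
160
w2 [ 420.4 -213.3] [63. 88.] 11.8 (171, 156, 53, 60)
w2 [ 623.7 -172.4] [51.  86.7] 3.7 (314, 133, 34, 56)
w2 [433.5 -77.3] [62.8 63.1] 23.5 (170, 62, 61, 63)
170
w2 [438.7 -75.3] [51.9 62. ] 22.7 (195, 62, 36, 57)
```

```bash
python3 - <<'E'
import seg; from seg import *
import pickle
C2,C3=[pickle.load(open(n+".pkl","rb")) for n in("w2","w3")]
print("tree_right foot/top",ray(C2,[(295,264)],.006),ray(C2,[(295,250)],.05))
print("tree_mid w2 top",ray(C2,[(184,31)],.045),"w3 top",ray(C3,[(206,246)],.045))
print("tree_left top",ray(C3,[(263,20)],.052),"tower top",ray(C3,[(341,14)],.068))
for t in(110,120,130):
    seg.TH=t; o,m=blocks(cv2.imread("pics/w3.png"),C3)
    for b in o: print(t,*b)
# step line: foot of step in w2 (wood->card edge) and w3 by sampling
for n,C in(("w2",C2),("w3",C3)):
    hsv=cv2.cvtColor(cv2.imread(f"pics/{n}.png"),cv2.COLOR_BGR2HSV).astype(int)
    for r in ([70,100,110,200,210,220] if n=="w2" else [90,110,120,195,210,220]): print(n,r,[f"{c}:{hsv[r,c,1]}/{hsv[r,c,2]}" for c in range(334,372,3)])
b=np.array([420.5,-213.3]);th=np.radians(11.7); p=b-27*np.array([np.cos(th),np.sin(th)])
print(p,delta(*p/1000,.075,np.pi/2+th))
E
```

```text
tree_right foot/top [[ 0.58251288 -0.37469299]] [[ 0.5750221  -0.31911889]]
tree_mid w2 top [[ 0.41821559 -0.00125244]] w3 top [[0.42567478 0.02130912]]
tree_left top [[0.51998694 0.34693642]] tower top [[0.61353608 0.34913231]]
110 [ 630.1 -160.7] [62.1 70.4] 1.3 (305, 316, 34, 30)
110 [434.1 -76.6] [63.6 65. ] 23.3 (192, 276, 44, 37)
110 [425.5  81.4] [63.3 64.8] 13.6 (180, 189, 48, 45)
110 [623.7 166.7] [64.7 63.4] 86.7 (309, 137, 48, 45)
110 [440.4 204. ] [88.  62.2] 85.0 (187, 102, 44, 64)
120 [ 630.7 -160. ] [61.5 67.9] 2.9 (305, 316, 34, 29)
120 [434.1 -76.9] [63.5 64.5] 23.2 (192, 276, 44, 37)
120 [425.5  81.3] [63.3 64.5] 13.6 (180, 189, 48, 45)
120 [623.8 166.6] [64.5 63.3] 86.8 (309, 137, 48, 45)
120 [434.9 203.9] [86.9 51.3] 85.0 (187, 102, 35, 63)
130 [ 630.8 -160.4] [61.5 67.1] 2.9 (305, 316, 34, 29)
130 [434.1 -77. ] [63.5 64.3] 23.3 (192, 276, 44, 37)
130 [425.5  81.2] [63.2 64.3] 13.6 (180, 190, 48, 44)
130 [623.8 166.4] [64.1 63.2] 86.7 (309, 137, 48, 45)
130 [434.9 203.9] [86.9 51.3] 85.0 (187, 102, 35, 63)
w2 70 ['334:86/170', '337:88/162', '340:86/163', '343:84/1
[... 1694 characters left out ...]
]
w3 195 ['334:86/163', '337:86/163', '340:117/70', '343:137/67', '346:108/146', '349:107/145', '352:107/145', '355:107/145', '358:107/145', '361:106/149', '364:127/135', '367:132/124', '370:131/127']
w3 210 ['334:87/161', '337:85/168', '340:139/57', '343:107/146', '346:107/145', '349:107/145', '352:106/145', '355:107/145', '358:108/147', '361:131/113', '364:128/129', '367:127/129', '370:133/123']
w3 220 ['334:85/165', '337:132/54', '340:106/142', '343:108/144', '346:107/145', '349:107/145', '352:107/146', '355:108/146', '358:140/53', '361:130/126', '364:130/124', '367:129/128', '370:129/103']
[ 394.06098411 -218.77525697] (array([-387.7, -124.8,  224.6]), array([-0.0015, -0.0018, -0.2051]))
```

```bash
python3 - <<'E'
from h import *
import pickle
C2,C3=[pickle.load(open(n+".pkl","rb")) for n in("w2","w3")]
print("tree_right foot/top",ray(C2,[(295,249)],.006),ray(C2,[(295,262)],.045))
print("tree_mid w2 foot",ray(C2,[(190,40)],.006),"w3 foot",ray(C3,[(207,243)],.006), "top",ray(C3,[(203,258)],.045))
for n,C,uv in(("long",C2,[(356.5,70),(354,100),(353.3,110),(345,200),(344.8,210),(344.3,220)]),("short",C3,[(356.8,90),(353.8,110),(351.5,120),(339,195),(338.5,210),(336.3,220)])):
    w=ray(C,uv,.006); p=np.polyfit(w[:,1],w[:,0],1); print(n,"theta",np.degrees(-np.arctan(p[0])),"x at y=-.1717,.1664",np.polyval(p,[-.1717,.1664]))
E
```

```text
tree_right foot/top [[ 0.5811458  -0.34300803]] [[ 0.57672255 -0.34511657]]
tree_mid w2 foot [[ 0.41587514 -0.00406744]] w3 foot [[0.41875312 0.00511637]] top [[ 0.41911569 -0.00160986]]
long theta 1.3064732600654656 x at y=-.1717,.1664 [0.6620993  0.65438852]
short theta -3.2837773029139923 x at y=-.1717,.1664 [0.63688931 0.65628798]
```

>>> {"api": "play_rows", "payload": {"hand": 0.55, "increments": [{"x": -388,"y": -125,"z": 100,"wx": 0,"wy": 0,"wz": -0.205},{"x": -388,"y": -125,"z": 100,"wx": 0,"wy": 0,"wz": -0.205},{"x": -388,"y": -125,"z": 100,"wx": 0,"wy": 0,"wz": -0.205},{"x": -388,"y": -125,"z": 150,"wx": 0,"wy": 0,"wz": -0.205},{"x": -388,"y": -125,"z": 200,"wx": 0,"wy": 0,"wz": -0.205},{"x": -388,"y": -125,"z": 210,"wx": 0,"wy": 0,"wz": -0.205},{"x": -388,"y": -125,"z": 215,"wx": 0,"wy": 0,"wz": -0.205},{"x": -388,"y": -125,"z": 215,"wx": 0,"wy": 0,"wz": -0.205},{"x": -388,"y": -125,"z": 215,"wx": 0,"wy": 0,"wz": -0.205},{"x": -388,"y": -125,"z": 215,"wx": 0,"wy": 0,"wz": -0.205}]}}

```text
clock: 4.0
eef_pos: [0.3941, -0.2193, 0.0855]
orientation: [-1.984, -2.434, -0.001]
wrist_force: [0.4, 0.7, 0.4]
opening: 0.55
```

```bash
python3 - <<'E'
from h import *
print(bot.sense()["opening"],delta(.3941,-.2188,.012,np.pi/2+np.radians(11.7)))
cv2.imwrite("pics/w4.png",read_camera("wrist"))
E
```

```text
0.5504557114480738 (array([ 0.3,  0.2, 73.5]), array([-0.0003, -0.0017, -0.0011]))
```

View pics/w4.png

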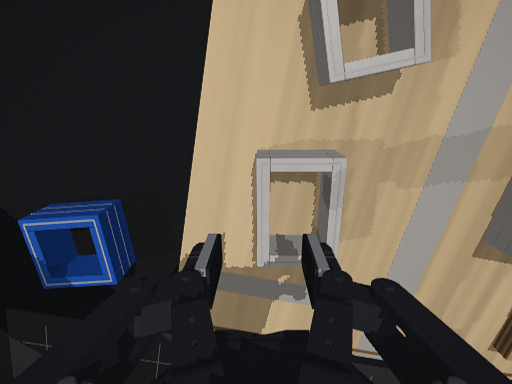

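>>> {"api": "play_rows", "payload": {"increments": [{"x": 0,"y": 0,"z": 40,"wx": 0,"wy": 0,"wz": 0},{"x": 0,"y": 0,"z": 73,"wx": 0,"wy": 0,"wz": 0},{"x": 0,"y": 0,"z": 73,"wx": 0,"wy": 0,"wz": 0},{"x": 0,"y": 0,"z": 73,"wx": 0,"wy": 0,"wz": 0}]}}

```text
clock: 4.55
eef_pos: [0.3962, -0.2195, 0.015]
orientation: [1.98, 2.435, 0.001]
wrist_force: [-0.0, 0.5, 1.0]
opening: 0.552
```

>>> {"api": "play_rows", "payload": {"hand": 0, "increments": [{"x": 0,"y": 0,"z": 0,"wx": 0,"wy": 0,"wz": 0},{"x": 0,"y": 0,"z": 0,"wx": 0,"wy": 0,"wz": 0},{"x": 0,"y": 0,"z": 0,"wx": 0,"wy": 0,"wz": 0},{"x": 0,"y": 0,"z": 0,"wx": 0,"wy": 0,"wz": 0}]}}

```text
clock: 5.05
eef_pos: [0.3976, -0.2206, 0.017]
orientation: [1.978, 2.432, 0.002]
wrist_force: [-0.3, 0.6, 5.7]
opening: 0.106
```

```bash
cat >> h.py <<'E'
def slot(G,th,y,x=-59):
    "world mm of the front-wing point for terrace with glued centre G (mm), yaw th deg, slot at local y (mm)"
    t=np.radians(th); u=np.array([np.cos(t),np.sin(t)]); v=np.array([-u[1],u[0]])
    return np.array(G)+u*(x+32)+v*y
E
python3 - <<'E'
from h import *
print(bot.sense()["wrist_force"],yaw())
for x in(-110,-62,-59): print(delta(*slot((630,-171.7),1.4,-99,x)/1000,.0125,np.pi/2+np.radians(1.4)))
E
```

```text
[-0.26306424  0.64887661  5.67901105] 1.776253922452872
(array([-82.9, 142.9,   5.6]), array([0.0055, 0.004 , 0.181 ]))
(array([-91.5, 190.1,   5.9]), array([0.0055, 0.004 , 0.181 ]))
(array([-92.1, 193.1,   5.9]), array([0.0055, 0.004 , 0.181 ]))
```

>>> {"api": "play_rows", "payload": {"increments": [{"x": -8,"y": 14,"z": 0,"wx": 0,"wy": 0,"wz": 0.018},{"x": -16,"y": 28,"z": 0,"wx": 0,"wy": 0,"wz": 0.036},{"x": -25,"y": 43,"z": 0,"wx": 0,"wy": 0,"wz": 0.054},{"x": -33,"y": 57,"z": 0,"wx": 0,"wy": 0,"wz": 0.072},{"x": -41,"y": 71,"z": 0,"wx": 0,"wy": 0,"wz": 0.09},{"x": -50,"y": 86,"z": 0,"wx": 0,"wy": 0,"wz": 0.108},{"x": -58,"y": 100,"z": 0,"wx": 0,"wy": 0,"wz": 0.126},{"x": -66,"y": 114,"z": 0,"wx": 0,"wy": 0,"wz": 0.144},{"x": -75,"y": 129,"z": 0,"wx": 0,"wy": 0,"wz": 0.162},{"x": -83,"y": 143,"z": 0,"wx": 0,"wy": 0,"wz": 0.181},{"x": -86,"y": 158,"z": 0,"wx": 0,"wy": 0,"wz": 0.181},{"x": -89,"y": 172,"z": 0,"wx": 0,"wy": 0,"wz": 0.181},{"x": -91,"y": 184,"z": 0,"wx": 0,"wy": 0,"wz": 0.181},{"x": -91,"y": 184,"z": 0,"wx": 0,"wy": 0,"wz": 0.181}]}}

```text
clock: 6.8
eef_pos: [0.5967, -0.272, 0.018]
orientation: [2.189, 2.245, 0.003]
wrist_force: [-0.8, 0.3, -0.6]
opening: 0.107
```

```bash
python3 - <<'E'
from h import *
s=bot.sense();print(s["wrist_force"],s["opening"],yaw())
for x in(-62,-59): print(delta(*slot((630,-171.7),1.4,-99,x)/1000,.017,np.pi/2+np.radians(1.4)))
E
```

```text
[-0.75395589  0.2675758  -0.56670784] 0.10725968152597769 1.5958292848553852
(array([0.4, 5.7, 1.1]), array([0.0055, 0.0033, 0.0006]))
(array([0.4, 8.7, 1.1]), array([0.0055, 0.0033, 0.0006]))
```

>>> {"api": "play_rows", "payload": {"increments": [{"x": 0,"y": 3,"z": 0,"wx": 0,"wy": 0,"wz": 0},{"x": 0,"y": 5,"z": 0,"wx": 0,"wy": 0,"wz": 0},{"x": 0,"y": 7,"z": 0,"wx": 0,"wy": 0,"wz": 0},{"x": 0,"y": 9,"z": 0,"wx": 0,"wy": 0,"wz": 0},{"x": 0,"y": 10,"z": 0,"wx": 0,"wy": 0,"wz": 0},{"x": 0,"y": 10,"z": 0,"wx": 0,"wy": 0,"wz": 0}]}}

```text
clock: 7.55
eef_pos: [0.6068, -0.2717, 0.0181]
orientation: [2.189, 2.245, 0.003]
wrist_force: [-0.3, -0.8, -0.2]
opening: 0.1
```

```bash
python3 - <<'E'
from h import *
s=bot.sense();print(s["wrist_force"],s["torque"],yaw(),delta(*slot((630,-171.7),1.4,-99,-59)/1000,.017,np.pi/2+np.radians(1.4)))
E
```

```text
[-0.27346559 -0.80367457 -0.23864683] [0.05011769 0.00305382 0.03594048] 1.5958520138698202 (array([ 0.4, -1.3,  1. ]), array([0.0055, 0.0033, 0.0006]))
```

>>> {"api": "play_rows", "payload": {"increments": [{"x": 0,"y": 1,"z": 0,"wx": 0,"wy": 0,"wz": 0},{"x": 0,"y": 2,"z": 0,"wx": 0,"wy": 0,"wz": 0},{"x": 0,"y": 3,"z": 0,"wx": 0,"wy": 0,"wz": 0},{"x": 0,"y": 3,"z": 0,"wx": 0,"wy": 0,"wz": 0}]}}

```text
clock: 8.05
eef_pos: [0.6072, -0.2718, 0.0176]
orientation: [2.192, 2.247, -0.004]
wrist_force: [-6.0, -1.4, 2.5]
opening: 0.103
```

```bash
python3 - <<'E'
from h import *
s=bot.sense();print(s["wrist_force"],s["torque"],yaw(),delta(*slot((630,-171.7),1.4,-99,-59)/1000,.017,np.pi/2+np.radians(1.4)))
cv2.imwrite("pics/w5.png",read_camera("wrist"))
E
```

```text
[-5.95744151 -1.35547506  2.4678091 ] [-0.08886937  1.27869781  0.13690959] 1.5954087524645708 (array([ 0.5, -1.8,  0.6]), array([0.0001, 0.0033, 0.0002]))
```

View pics/w5.png

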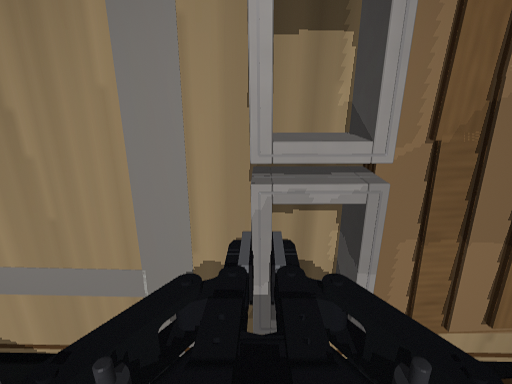

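>>> {"api": "play_rows", "payload": {"hand": 0.5, "increments": [{"x": 0,"y": 0,"z": 0,"wx": 0,"wy": 0,"wz": 0},{"x": 0,"y": 0,"z": 0,"wx": 0,"wy": 0,"wz": 0},{"x": 0,"y": 0,"z": 0,"wx": 0,"wy": 0,"wz": 0},{"x": 0,"y": 0,"z": -40,"wx": 0,"wy": 0,"wz": 0},{"x": 0,"y": 0,"z": -100,"wx": 0,"wy": 0,"wz": 0},{"x": 0,"y": 0,"z": -120,"wx": 0,"wy": 0,"wz": 0}]}}

```text
clock: 8.85
eef_pos: [0.6099, -0.2726, 0.1436]
orientation: [2.186, 2.241, 0.001]
wrist_force: [-0.5, 0.1, 0.8]
opening: 0.503
```

```bash
python3 - <<'E'
from h import *
s=bot.sense();print(s["wrist_force"],s["opening"],delta(.3993,.0749,.085,np.pi/2+np.radians(13.6)))
E
```

```text
[-0.5332737   0.10614595  0.80608119] 0.5033645684651259 (array([ 353.1, -202.4,   54.1]), array([ 0.0075,  0.0087, -0.2125]))
```

>>> {"api": "play_rows", "payload": {"hand": 0.55, "increments": [{"x": 353,"y": -202,"z": 0,"wx": 0.007,"wy": 0.009,"wz": -0.2125},{"x": 353,"y": -202,"z": 0,"wx": 0.007,"wy": 0.009,"wz": -0.2125},{"x": 353,"y": -202,"z": 0,"wx": 0.007,"wy": 0.009,"wz": -0.2125},{"x": 353,"y": -202,"z": 0,"wx": 0.007,"wy": 0.009,"wz": -0.2125},{"x": 353,"y": -202,"z": 20,"wx": 0.007,"wy": 0.009,"wz": -0.2125},{"x": 353,"y": -202,"z": 40,"wx": 0.007,"wy": 0.009,"wz": -0.2125},{"x": 353,"y": -202,"z": 54,"wx": 0.007,"wy": 0.009,"wz": -0.2125},{"x": 353,"y": -202,"z": 54,"wx": 0.007,"wy": 0.009,"wz": -0.2125},{"x": 353,"y": -202,"z": 54,"wx": 0.007,"wy": 0.009,"wz": -0.2125},{"x": 353,"y": -202,"z": 54,"wx": 0.007,"wy": 0.009,"wz": -0.2125}]}}

```text
clock: 10.1
eef_pos: [0.4013, 0.0741, 0.0864]
orientation: [1.943, 2.466, 0.003]
wrist_force: [0.2, -0.5, 0.2]
opening: 0.55
```

```bash
python3 - <<'E'
from h import *
s=bot.sense();print(s["opening"],delta(.3993,.0749,.015,np.pi/2+np.radians(13.6)))
E
```

```text
0.5504987289603327 (array([ 1.2, -2. , 71.4]), array([ 0.0031,  0.0005, -0.0014]))
```

>>> {"api": "play_rows", "payload": {"increments": [{"x": 1,"y": -2,"z": 40,"wx": 0.003,"wy": 0,"wz": 0},{"x": 1,"y": -2,"z": 71,"wx": 0.003,"wy": 0,"wz": 0},{"x": 1,"y": -2,"z": 71,"wx": 0.003,"wy": 0,"wz": 0},{"x": 1,"y": -2,"z": 71,"wx": 0.003,"wy": 0,"wz": 0}]}}

```text
clock: 10.6
eef_pos: [0.4008, 0.0743, 0.0169]
orientation: [1.944, 2.465, 0.002]
wrist_force: [0.7, 0.0, -0.1]
opening: 0.553
```

>>> {"api": "play_rows", "payload": {"hand": 0, "increments": [{"x": 0,"y": 0,"z": 0,"wx": 0,"wy": 0,"wz": 0},{"x": 0,"y": 0,"z": 0,"wx": 0,"wy": 0,"wz": 0},{"x": 0,"y": 0,"z": 0,"wx": 0,"wy": 0,"wz": 0},{"x": 0,"y": 0,"z": 0,"wx": 0,"wy": 0,"wz": 0}]}}

```text
clock: 11.1
eef_pos: [0.4024, 0.0742, 0.0187]
orientation: [1.943, 2.463, 0.005]
wrist_force: [-0.4, -0.3, 5.7]
opening: 0.102
```

```bash
python3 - <<'E'
from h import *
print(bot.sense()["wrist_force"],yaw())
for x in(-120,-68,-59): print(delta(*slot((623.8,166.5),-3.2,-76,x)/1000,.017,np.pi/2+np.radians(-3.2)))
E
```

```text
[-0.37088593 -0.26720629  5.73739216] 1.8057319455743797
(array([ -9.4, 130.7,   2.4]), array([0.0059, 0.0012, 0.2908]))
(array([-24.3, 180.5,   2.7]), array([0.0059, 0.0012, 0.2908]))
(array([-26.8, 189.1,   2.8]), array([0.0059, 0.0012, 0.2908]))
```

>>> {"api": "play_rows", "payload": {"increments": [{"x": -1,"y": 13,"z": 0,"wx": 0,"wy": 0,"wz": 0.03},{"x": -2,"y": 26,"z": 0,"wx": 0,"wy": 0,"wz": 0.06},{"x": -3,"y": 39,"z": 0,"wx": 0,"wy": 0,"wz": 0.09},{"x": -4,"y": 52,"z": 1,"wx": 0,"wy": 0,"wz": 0.12},{"x": -5,"y": 65,"z": 1,"wx": 0,"wy": 0,"wz": 0.15},{"x": -6,"y": 78,"z": 1,"wx": 0,"wy": 0,"wz": 0.18},{"x": -7,"y": 91,"z": 1,"wx": 0,"wy": 0,"wz": 0.21},{"x": -8,"y": 104,"z": 1,"wx": 0,"wy": 0,"wz": 0.24},{"x": -9,"y": 118,"z": 1,"wx": 0,"wy": 0,"wz": 0.27},{"x": -10,"y": 131,"z": 1,"wx": 0,"wy": 0,"wz": 0.291},{"x": -14,"y": 144,"z": 1,"wx": 0,"wy": 0,"wz": 0.291},{"x": -18,"y": 157,"z": 1,"wx": 0,"wy": 0,"wz": 0.291},{"x": -21,"y": 170,"z": 1,"wx": 0,"wy": 0,"wz": 0.291},{"x": -24,"y": 181,"z": 1,"wx": 0,"wy": 0,"wz": 0.291},{"x": -25,"y": 184,"z": 1,"wx": 0,"wy": 0,"wz": 0.291},{"x": -25,"y": 184,"z": 1,"wx": 0,"wy": 0,"wz": 0.291}]}}

```text
clock: 13.1
eef_pos: [0.588, 0.0928, 0.0187]
orientation: [2.279, 2.155, 0.007]
wrist_force: [-0.3, 0.7, 3.2]
opening: 0.107
```

```bash
python3 - <<'E'
from h import *
s=bot.sense();print(s["wrist_force"],s["opening"],yaw())
for x in(-59,): print(delta(*slot((623.8,166.5),-3.2,-76,x)/1000,.018,np.pi/2+np.radians(-3.2)))
E
```

```text
[-0.26756338  0.68796242  3.19318293] 0.10742268732206878 1.5145318022582426
(array([-0.4,  4.7,  0.8]), array([ 0.007 ,  0.0001, -0.0004]))
```

>>> {"api": "play_rows", "payload": {"increments": [{"x": 0,"y": 2,"z": 0,"wx": 0,"wy": 0,"wz": 0},{"x": 0,"y": 4,"z": 0,"wx": 0,"wy": 0,"wz": 0},{"x": 0,"y": 5,"z": 0,"wx": 0,"wy": 0,"wz": 0},{"x": 0,"y": 6,"z": 0,"wx": 0,"wy": 0,"wz": 0},{"x": 0,"y": 7,"z": 0,"wx": 0,"wy": 0,"wz": 0},{"x": 0,"y": 8,"z": 0,"wx": 0,"wy": 0,"wz": 0},{"x": 0,"y": 8,"z": 0,"wx": 0,"wy": 0,"wz": 0}]}}

```text
clock: 13.98
eef_pos: [0.594, 0.0924, 0.0187]
orientation: [2.281, 2.157, 0.003]
wrist_force: [-7.2, -0.6, 6.2]
opening: 0.105
```

```bash
python3 - <<'E'
from h import *
s=bot.sense();print(s["wrist_force"],s["torque"],delta(*slot((623.8,166.5),-3.2,-76,-59)/1000,.018,np.pi/2+np.radians(-3.2)))
E
```

```text
[-7.15764198 -0.64559861  6.24256565] [-0.05878212  1.46907815 -0.03243998] (array([-0.4, -1.4,  0.7]), array([ 0.003 ,  0.0003, -0.0002]))
```

>>> {"api": "play_rows", "payload": {"hand": 0.5, "increments": [{"x": 0,"y": 0,"z": 0,"wx": 0,"wy": 0,"wz": 0},{"x": 0,"y": 0,"z": 0,"wx": 0,"wy": 0,"wz": 0},{"x": 0,"y": 0,"z": 0,"wx": 0,"wy": 0,"wz": 0},{"x": 0,"y": 0,"z": -40,"wx": 0,"wy": 0,"wz": 0},{"x": 0,"y": 0,"z": -100,"wx": 0,"wy": 0,"wz": 0},{"x": 0,"y": 0,"z": -120,"wx": 0,"wy": 0,"wz": 0}]}}

```text
clock: 14.72
eef_pos: [0.5966, 0.0926, 0.1439]
orientation: [2.277, 2.153, 0.013]
wrist_force: [0.3, 0.6, 0.5]
opening: 0.499
```

```bash
python3 - <<'E'
from h import *
s=bot.sense();print(s["wrist_force"],s["opening"],delta(.4135,.2064,.085,np.pi/2+np.radians(-5)))
E
```

```text
[0.27347367 0.58320876 0.47378126] 0.49893488736516856 (array([ 103.3, -189.8,   56.7]), array([ 0.0116, -0.0008,  0.0311]))
```

>>> {"api": "play_rows", "payload": {"hand": 0.55, "increments": [{"x": 103,"y": -190,"z": 0,"wx": 0.01,"wy": 0,"wz": 0.031},{"x": 103,"y": -190,"z": 0,"wx": 0.01,"wy": 0,"wz": 0.031},{"x": 103,"y": -190,"z": 20,"wx": 0.01,"wy": 0,"wz": 0.031},{"x": 103,"y": -190,"z": 40,"wx": 0.01,"wy": 0,"wz": 0.031},{"x": 103,"y": -190,"z": 55,"wx": 0.01,"wy": 0,"wz": 0.031},{"x": 103,"y": -190,"z": 55,"wx": 0.01,"wy": 0,"wz": 0.031},{"x": 103,"y": -190,"z": 55,"wx": 0.01,"wy": 0,"wz": 0.031},{"x": 103,"y": -190,"z": 55,"wx": 0.01,"wy": 0,"wz": 0.031}]}}

```text
clock: 15.72
eef_pos: [0.4149, 0.2059, 0.0878]
orientation: [2.316, 2.12, 0.005]
wrist_force: [0.8, 0.1, 0.5]
opening: 0.551
```

```bash
python3 - <<'E'
from h import *
s=bot.sense();print(s["opening"],delta(.4135,.2064,.016,np.pi/2+np.radians(-5)))
E
```

```text
0.5507130468505573 (array([ 0.3, -1.7, 71.8]), array([ 0.0035, -0.0015, -0.0013]))
```

>>> {"api": "play_rows", "payload": {"increments": [{"x": 0,"y": -2,"z": 40,"wx": 0.003,"wy": 0,"wz": 0},{"x": 0,"y": -2,"z": 72,"wx": 0.003,"wy": 0,"wz": 0},{"x": 0,"y": -2,"z": 72,"wx": 0.003,"wy": 0,"wz": 0},{"x": 0,"y": -2,"z": 72,"wx": 0.003,"wy": 0,"wz": 0}]}}

```text
clock: 16.23
eef_pos: [0.4145, 0.2063, 0.0173]
orientation: [2.318, 2.12, 0.005]
wrist_force: [0.4, 1.3, 0.9]
opening: 0.549
```

>>> {"api": "play_rows", "payload": {"hand": 0, "increments": [{"x": 0,"y": 0,"z": 0,"wx": 0,"wy": 0,"wz": 0},{"x": 0,"y": 0,"z": 0,"wx": 0,"wy": 0,"wz": 0},{"x": 0,"y": 0,"z": 0,"wx": 0,"wy": 0,"wz": 0},{"x": 0,"y": 0,"z": 0,"wx": 0,"wy": 0,"wz": 0}]}}

```text
clock: 16.73
eef_pos: [0.416, 0.2068, 0.0191]
orientation: [2.317, 2.119, 0.01]
wrist_force: [-0.1, -0.8, 5.9]
opening: 0.1
```

```bash
python3 - <<'E'
from h import *
print(bot.sense()["wrist_force"],yaw())
# wing point targets: block centre (.515,.18),(.515,.01),(.545,-.04)
for p in [(.486,.19),(.486,.01),(.51,-.05)]: print(delta(*p,.0185,np.pi/2+np.radians(1.4)))
for x in(-85,-64,-59): print(slot((630,-171.7),1.4,100,x),delta(*slot((630,-171.7),1.4,100,x)/1000,.0185,np.pi/2+np.radians(1.4)))
E
```

```text
[-0.14957455 -0.82103451  5.90800751] 1.481882521158406
(array([-10.6,  71.2,   1. ]), array([ 0.0058, -0.0034, -0.1134]))
(array([-189.9,   87.2,    0.4]), array([ 0.0058, -0.0034, -0.1134]))
(array([-247.5,  116.4,    0.3]), array([ 0.0058, -0.0034, -0.1134]))
[574.57260323 -73.02475646] (array([-264.7,  182.8,    0.7]), array([ 0.0058, -0.0034, -0.1134]))
[595.56633451 -72.51168072] (array([-262.3,  203.7,    0.8]), array([ 0.0058, -0.0034, -0.1134]))
[600.56484196 -72.38951983] (array([-261.7,  208.6,    0.8]), array([ 0.0058, -0.0034, -0.1134]))
```

>>> {"api": "play_rows", "payload": {"increments": [{"x": -2,"y": 15,"z": 0,"wx": 0,"wy": 0,"wz": -0.02},{"x": -4,"y": 33,"z": 0,"wx": 0,"wy": 0,"wz": -0.05},{"x": -6,"y": 52,"z": 0,"wx": 0,"wy": 0,"wz": -0.08},{"x": -8,"y": 71,"z": 0,"wx": 0,"wy": 0,"wz": -0.113},{"x": -10,"y": 90,"z": 0,"wx": 0,"wy": 0,"wz": -0.113},{"x": -25,"y": 92,"z": 0,"wx": 0,"wy": 0,"wz": -0.113},{"x": -45,"y": 94,"z": 0,"wx": 0,"wy": 0,"wz": -0.113},{"x": -65,"y": 95,"z": 0,"wx": 0,"wy": 0,"wz": -0.113},{"x": -85,"y": 97,"z": 0,"wx": 0,"wy": 0,"wz": -0.113},{"x": -105,"y": 99,"z": 0,"wx": 0,"wy": 0,"wz": -0.113},{"x": -125,"y": 101,"z": 0,"wx": 0,"wy": 0,"wz": -0.113},{"x": -145,"y": 102,"z": 0,"wx": 0,"wy": 0,"wz": -0.113},{"x": -165,"y": 104,"z": 0,"wx": 0,"wy": 0,"wz": -0.113},{"x": -185,"y": 106,"z": 0,"wx": 0,"wy": 0,"wz": -0.113},{"x": -202,"y": 112,"z": 0,"wx": 0,"wy": 0,"wz": -0.113},{"x": -218,"y": 118,"z": 0,"wx": 0,"wy": 0,"wz": -0.113},{"x": -234,"y": 124,"z": 0,"wx": 0,"wy": 0,"wz": -0.113},{"x": -248,"y": 132,"z": 0,"wx": 0,"wy": 0,"wz": -0.113},{"x": -258,"y": 145,"z": 0,"wx": 0,"wy": 0,"wz": -0.113},{"x": -262,"y": 160,"z": 0,"wx": 0,"wy": 0,"wz": -0.113}]}}

```text
clock: 19.23
eef_pos: [0.5516, -0.0696, 0.0191]
orientation: [2.195, 2.247, 0.007]
wrist_force: [-4.2, 1.8, 6.3]
opening: 0.098
```

```bash
python3 - <<'E'
from h import *
s=bot.sense();print(s["wrist_force"],s["opening"],yaw())
for x in(-85,-64,-59): print(delta(*slot((630,-171.7),1.4,100,x)/1000,.0185,np.pi/2+np.radians(1.4)))
E
```

```text
[-4.2192513   1.82651851  6.31639779] 0.09774921340219343 1.5940930286757333
(array([-4. , 22.9,  0.7]), array([ 0.0035, -0.0024, -0.0011]))
(array([-3.9, 43.9,  0.8]), array([ 0.0035, -0.0024, -0.0011]))
(array([-3.9, 48.9,  0.8]), array([ 0.0035, -0.0024, -0.0011]))
```

>>> {"api": "play_rows", "payload": {"increments": [{"x": -3,"y": 14,"z": 0,"wx": 0,"wy": 0,"wz": 0},{"x": -4,"y": 28,"z": 0,"wx": 0,"wy": 0,"wz": 0},{"x": -4,"y": 40,"z": 0,"wx": 0,"wy": 0,"wz": 0},{"x": -4,"y": 44,"z": 0,"wx": 0,"wy": 0,"wz": 0},{"x": -4,"y": 47,"z": 0,"wx": 0,"wy": 0,"wz": 0},{"x": -4,"y": 49,"z": 0,"wx": 0,"wy": 0,"wz": 0},{"x": -4,"y": 50,"z": 0,"wx": 0,"wy": 0,"wz": 0},{"x": -4,"y": 51,"z": 0,"wx": 0,"wy": 0,"wz": 0},{"x": -4,"y": 51,"z": 0,"wx": 0,"wy": 0,"wz": 0},{"x": -4,"y": 51,"z": 0,"wx": 0,"wy": 0,"wz": 0}]}}

```text
clock: 20.48
eef_pos: [0.6015, -0.0724, 0.0192]
orientation: [-2.195, -2.247, -0.004]
wrist_force: [-5.4, 0.0, 4.7]
opening: 0.102
```

```bash
python3 - <<'E'
from h import *
s=bot.sense();print(s["wrist_force"],s["torque"],delta(*slot((630,-171.7),1.4,100,-59)/1000,.0185,np.pi/2+np.radians(1.4)))
E
```

```text
[-5.44104931  0.03546315  4.68519895] [-0.04051367  1.04358245  0.00660983] (array([ 0. , -0.9,  0.7]), array([ 0.0012, -0.0023, -0.0011]))
```

>>> {"api": "play_rows", "payload": {"hand": 0.5, "increments": [{"x": 0,"y": 0,"z": 0,"wx": 0,"wy": 0,"wz": 0},{"x": 0,"y": 0,"z": 0,"wx": 0,"wy": 0,"wz": 0},{"x": 0,"y": 0,"z": 0,"wx": 0,"wy": 0,"wz": 0},{"x": 0,"y": 0,"z": -40,"wx": 0,"wy": 0,"wz": 0},{"x": 0,"y": 0,"z": -100,"wx": 0,"wy": 0,"wz": 0},{"x": 0,"y": 0,"z": -120,"wx": 0,"wy": 0,"wz": 0}]}}

```text
clock: 21.22
eef_pos: [0.6041, -0.0732, 0.1444]
orientation: [2.191, 2.243, 0.011]
wrist_force: [-0.0, 0.6, 0.1]
opening: 0.497
```

```bash
python3 - <<'E'
from h import *
s=bot.sense();print(s["wrist_force"],s["opening"],delta(.4086,-.0880,.085,np.pi/2+np.radians(23.3)))
E
```

```text
[-0.02144572  0.56622565  0.08316928] 0.49690259351861854 (array([ -10.2, -196.4,   57.5]), array([ 0.0095,  0.0015, -0.3832]))
```

>>> {"api": "play_rows", "payload": {"hand": 0.55, "increments": [{"x": -10,"y": -196,"z": 0,"wx": 0.009,"wy": 0,"wz": -0.383},{"x": -10,"y": -196,"z": 0,"wx": 0.009,"wy": 0,"wz": -0.383},{"x": -10,"y": -196,"z": 20,"wx": 0.009,"wy": 0,"wz": -0.383},{"x": -10,"y": -196,"z": 40,"wx": 0.009,"wy": 0,"wz": -0.383},{"x": -10,"y": -196,"z": 56,"wx": 0.009,"wy": 0,"wz": -0.383},{"x": -10,"y": -196,"z": 56,"wx": 0.009,"wy": 0,"wz": -0.383},{"x": -10,"y": -196,"z": 56,"wx": 0.009,"wy": 0,"wz": -0.383},{"x": -10,"y": -196,"z": 56,"wx": 0.009,"wy": 0,"wz": -0.383}]}}

```text
clock: 22.22
eef_pos: [0.4103, -0.088, 0.0876]
orientation: [1.725, 2.622, -0.0]
wrist_force: [1.3, 0.1, 0.4]
opening: 0.55
```

```bash
python3 - <<'E'
from h import *
s=bot.sense();print(s["opening"],delta(.4086,-.0880,.016,np.pi/2+np.radians(23.3)))
E
```

```text
0.550070498528789 (array([ 0.9, -1.6, 71.5]), array([0.0014, 0.0027, 0.0002]))
```

>>> {"api": "play_rows", "payload": {"increments": [{"x": 1,"y": -2,"z": 40,"wx": 0,"wy": 0,"wz": 0},{"x": 1,"y": -2,"z": 71,"wx": 0,"wy": 0,"wz": 0},{"x": 1,"y": -2,"z": 71,"wx": 0,"wy": 0,"wz": 0},{"x": 1,"y": -2,"z": 71,"wx": 0,"wy": 0,"wz": 0}]}}

```text
clock: 22.72
eef_pos: [0.4094, -0.0884, 0.0179]
orientation: [1.724, 2.62, 0.0]
wrist_force: [-0.0, 0.4, 0.9]
opening: 0.548
```

>>> {"api": "play_rows", "payload": {"hand": 0, "increments": [{"x": 0,"y": 0,"z": 0,"wx": 0,"wy": 0,"wz": 0},{"x": 0,"y": 0,"z": 0,"wx": 0,"wy": 0,"wz": 0},{"x": 0,"y": 0,"z": 0,"wx": 0,"wy": 0,"wz": 0},{"x": 0,"y": 0,"z": 0,"wx": 0,"wy": 0,"wz": 0}]}}

```text
clock: 23.22
eef_pos: [0.4109, -0.089, 0.0197]
orientation: [1.722, 2.618, 0.001]
wrist_force: [-0.6, -0.4, 5.4]
opening: 0.101
```

```bash
python3 - <<'E'
from h import *
print(bot.sense()["wrist_force"],yaw())
for p in [(.50,-.08),(.50,.2)]: print(delta(*p,.0185,np.pi/2+np.radians(-3.2)))
for x in(-110,-64,-59): print(slot((623.8,166.5),-3.2,76,x),delta(*slot((623.8,166.5),-3.2,76,x)/1000,.0185,np.pi/2+np.radians(-3.2)))
E
```

```text
[-0.56003407 -0.40335417  5.4269344 ] 1.9777839205285312
(array([-27. ,  85.4,   1.8]), array([0.0066, 0.0052, 0.4629]))
(array([230.1, 196.3,   0.7]), array([0.0066, 0.0052, 0.4629]))
[550.16405477 246.73557547] (array([253.2, 260.8,   0.9]), array([0.0066, 0.0052, 0.4629]))
[596.09232993 244.16778624] (array([232.7, 302. ,   1.2]), array([0.0066, 0.0052, 0.4629]))
[601.08453375 243.88867871] (array([230.4, 306.5,   1.3]), array([0.0066, 0.0052, 0.4629]))
```

>>> {"api": "play_rows", "payload": {"increments": [{"x": -5,"y": 15,"z": 0,"wx": 0,"wy": 0,"wz": 0.08},{"x": -10,"y": 33,"z": 0,"wx": 0,"wy": 0,"wz": 0.17},{"x": -16,"y": 51,"z": 0,"wx": 0,"wy": 0,"wz": 0.26},{"x": -22,"y": 69,"z": 0,"wx": 0,"wy": 0,"wz": 0.35},{"x": -27,"y": 85,"z": 0,"wx": 0,"wy": 0,"wz": 0.46},{"x": -12,"y": 92,"z": 0,"wx": 0,"wy": 0,"wz": 0.463},{"x": 6,"y": 99,"z": 0,"wx": 0,"wy": 0,"wz": 0.463},{"x": 24,"y": 107,"z": 0,"wx": 0,"wy": 0,"wz": 0.463},{"x": 42,"y": 115,"z": 0,"wx": 0,"wy": 0,"wz": 0.463},{"x": 60,"y": 123,"z": 0,"wx": 0,"wy": 0,"wz": 0.463},{"x": 78,"y": 131,"z": 0,"wx": 0,"wy": 0,"wz": 0.463},{"x": 96,"y": 138,"z": 0,"wx": 0,"wy": 0,"wz": 0.463},{"x": 114,"y": 146,"z": 0,"wx": 0,"wy": 0,"wz": 0.463},{"x": 132,"y": 154,"z": 0,"wx": 0,"wy": 0,"wz": 0.463},{"x": 150,"y": 162,"z": 0,"wx": 0,"wy": 0,"wz": 0.463},{"x": 168,"y": 169,"z": 0,"wx": 0,"wy": 0,"wz": 0.463},{"x": 186,"y": 177,"z": 0,"wx": 0,"wy": 0,"wz": 0.463},{"x": 204,"y": 185,"z": 0,"wx": 0,"wy": 0,"wz": 0.463},{"x": 222,"y": 193,"z": 0,"wx": 0,"wy": 0,"wz": 0.463},{"x": 240,"y": 205,"z": 0,"wx": 0,"wy": 0,"wz": 0.463}]}}

```text
clock: 25.72
eef_pos: [0.504, 0.2135, 0.0197]
orientation: [2.276, 2.153, 0.003]
wrist_force: [-0.3, -2.4, 4.6]
opening: 0.1
```

```bash
python3 - <<'E'
from h import *
s=bot.sense();print(s["wrist_force"],s["opening"],yaw())
for x in(-110,-64,-59): print(delta(*slot((623.8,166.5),-3.2,76,x)/1000,.0185,np.pi/2+np.radians(-3.2)))
E
```

```text
[-0.31326461 -2.39678247  4.64725393] 0.10000025337868684 1.5149852502568077
(array([35.8, 44.2,  1.4]), array([0.008 , 0.0045, 0.0001]))
(array([35.8, 90.2,  1.8]), array([0.008 , 0.0045, 0.0001]))
(array([35.8, 95.2,  1.8]), array([0.008 , 0.0045, 0.0001]))
```

>>> {"api": "play_rows", "payload": {"increments": [{"x": 15,"y": 3,"z": 0,"wx": 0,"wy": 0,"wz": 0},{"x": 30,"y": 8,"z": 0,"wx": 0,"wy": 0,"wz": 0},{"x": 36,"y": 18,"z": 0,"wx": 0,"wy": 0,"wz": 0},{"x": 36,"y": 32,"z": 0,"wx": 0,"wy": 0,"wz": 0},{"x": 36,"y": 47,"z": 0,"wx": 0,"wy": 0,"wz": 0},{"x": 36,"y": 62,"z": 0,"wx": 0,"wy": 0,"wz": 0},{"x": 36,"y": 77,"z": 0,"wx": 0,"wy": 0,"wz": 0},{"x": 36,"y": 87,"z": 0,"wx": 0,"wy": 0,"wz": 0},{"x": 36,"y": 91,"z": 0,"wx": 0,"wy": 0,"wz": 0},{"x": 36,"y": 93,"z": 0,"wx": 0,"wy": 0,"wz": 0},{"x": 36,"y": 95,"z": 0,"wx": 0,"wy": 0,"wz": 0},{"x": 36,"y": 97,"z": 0,"wx": 0,"wy": 0,"wz": 0},{"x": 36,"y": 98,"z": 0,"wx": 0,"wy": 0,"wz": 0},{"x": 36,"y": 98,"z": 0,"wx": 0,"wy": 0,"wz": 0},{"x": 36,"y": 98,"z": 0,"wx": 0,"wy": 0,"wz": 0}]}}

```text
clock: 27.6
eef_pos: [0.6026, 0.244, 0.0199]
orientation: [2.277, 2.154, 0.001]
wrist_force: [-5.1, -0.2, 1.2]
opening: 0.101
```

```bash
python3 - <<'E'
from h import *
s=bot.sense();print(s["wrist_force"],s["torque"],delta(*slot((623.8,166.5),-3.2,76,-59)/1000,.0185,np.pi/2+np.radians(-3.2)))
E
```

```text
[-5.08485342 -0.23882552  1.15645339] [ 0.07763182  1.04532514 -0.00311901] (array([-0.2, -1.5,  1.4]), array([0.0055, 0.0046, 0.0004]))
```

Contact again. Release, rise, and go to look from above both rows.

>>> {"api": "play_rows", "payload": {"hand": 0.5, "increments": [{"x": 0,"y": 0,"z": 0,"wx": 0,"wy": 0,"wz": 0},{"x": 0,"y": 0,"z": 0,"wx": 0,"wy": 0,"wz": 0},{"x": 0,"y": 0,"z": 0,"wx": 0,"wy": 0,"wz": 0},{"x": 0,"y": 0,"z": -60,"wx": 0,"wy": 0,"wz": 0},{"x": 0,"y": 0,"z": -120,"wx": 0,"wy": 0,"wz": 0},{"x": -70,"y": -80,"z": -180,"wx": 0,"wy": 0,"wz": 0.05},{"x": -90,"y": -80,"z": -230,"wx": 0,"wy": 0,"wz": 0.05},{"x": -90,"y": -80,"z": -230,"wx": 0,"wy": 0,"wz": 0.05},{"x": -90,"y": -80,"z": -230,"wx": 0,"wy": 0,"wz": 0.05},{"x": -90,"y": -80,"z": -230,"wx": 0,"wy": 0,"wz": 0.05}]}}

```text
clock: 28.85
eef_pos: [0.5169, 0.1599, 0.2495]
orientation: [2.33, 2.096, 0.002]
wrist_force: [-0.6, -0.2, -0.5]
opening: 0.498
```

```bash
python3 - <<'E'
from h import *
import pickle
s=bot.sense(); print(s["clock"],s["eef_pos"],s["joint_velocities"].round(2))
C=cam("wrist"); im=read_camera("wrist"); cv2.imwrite("pics/w6.png",im); pickle.dump(C,open("w6.pkl","wb"))
E
```

```text
28.85 [0.51691997 0.15986165 0.24949841] [ 0.01  0.03 -0.02 -0.    0.   -0.  ]
```

>>> {"api": "play_rows", "payload": {"increments": [{"x": -330,"y": 0,"z": 0,"wx": 0,"wy": 0,"wz": 0},{"x": -330,"y": 0,"z": 0,"wx": 0,"wy": 0,"wz": 0},{"x": -330,"y": 0,"z": 0,"wx": 0,"wy": 0,"wz": 0},{"x": -330,"y": 0,"z": 0,"wx": 0,"wy": 0,"wz": 0},{"x": -330,"y": 0,"z": 0,"wx": 0,"wy": 0,"wz": 0},{"x": -330,"y": 0,"z": 0,"wx": 0,"wy": 0,"wz": 0},{"x": -330,"y": 0,"z": 0,"wx": 0,"wy": 0,"wz": 0},{"x": -330,"y": 0,"z": 0,"wx": 0,"wy": 0,"wz": 0},{"x": -330,"y": 0,"z": 0,"wx": 0,"wy": 0,"wz": 0}]}}

```text
clock: 30.02
eef_pos: [0.4823, -0.1665, 0.25]
orientation: [2.328, 2.101, -0.001]
wrist_force: [0.6, -0.5, -0.2]
opening: 0.499
```

```bash
python3 - <<'E'
import seg; from seg import *
import pickle
s=bot.sense(); print(s["clock"],s["eef_pos"],s["joint_velocities"].round(2))
C=cam("wrist"); im=read_camera("wrist"); cv2.imwrite("pics/w7.png",im); pickle.dump(C,open("w7.pkl","wb"))
cv2.imwrite("pics/w67.png",cv2.resize(np.hstack([cv2.imread("pics/w6.png"),im]),(800,300),interpolation=cv2.INTER_AREA))
for t in(120,140,150):
  seg.TH=t
  for n in("w6","w7"):
    o,m=blocks(cv2.imread(f"pics/{n}.png"),pickle.load(open(n+".pkl","rb")))
    for b in o: print(t,n,*b)
E
```

```text
30.025 [ 0.48225847 -0.16648241  0.24999805] [-0. -0.  0. -0. -0. -0.]
120 w6 [619.5  92.4] [64.5 63.2] 86.8 (317, 182, 47, 45)
120 w6 [623.7 166.5] [64.4 63.2] 86.9 (318, 126, 51, 51)
120 w6 [627.9 243.3] [64.  63.2] 86.7 (319, 59, 55, 59)
120 w7 [ 632.6 -268.3] [63.4 88.9] 1.8 (351, 193, 46, 61)
120 w7 [ 629.9 -170.9] [64.1 90.4] 2.2 (348, 121, 52, 72)
120 w7 [626.9 -72.4] [63.5 87.9] 1.5 (347, 32, 55, 86)
140 w6 [619.6  92.1] [63.  62.9] 87.0 (317, 183, 47, 44)
140 w6 [629.1 166.3] [63.6 52.1] 86.9 (326, 126, 43, 50)
140 w6 [628.1 243.7] [63. 63.] 86.4 (319, 61, 55, 56)
140 w7 [ 632.6 -268.4] [63.3 88.1] 1.6 (351, 193, 46, 61)
140 w7 [ 630.  -171.8] [63.4 88.1] 1.7 (349, 121, 51, 72)
140 w7 [627.  -72.4] [63.4 87.9] 1.5 (347, 32, 55, 86)
150 w6 [619.7  90.9] [55.7 53.5] 86.8 (321, 186, 40, 38)
150 w6 [540.8 313. ] [57.2 48.5] 42.8 (236, 3, 48, 60)
150 w7 [ 632.7 -268.5] [63.1 88. ] 1.6 (351, 193, 46, 61)
150 w7 [ 624.4 -171.9] [52.1 88. ] 1.8 (349, 122, 42, 71)
150 w7 [621.5 -72.5] [52.2 87.4] 1.5 (347, 34, 46, 84)
150 w7 [632.5 -72.2] [52.2 87. ] 1.3 (357, 32, 45, 85)
```

View pics/w67.png

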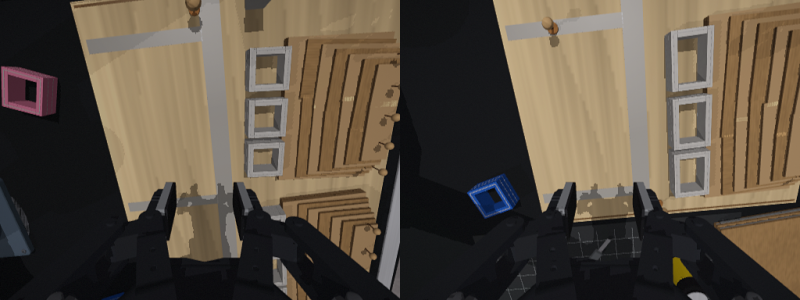

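```bash
python3 -c "
from rig import bot
print(bot.sense()['wrist_force']); print(bot.sign_off())"
```

```text
[-0.13541995 -0.21821401 -0.1583972 ]
the job is handed in; nothing more can be done
None
```

All four loose blocks are in their rows and the job is handed in, at about 30 s of the 72 s allowed. I gripped each block by its front wing and slid it over the board. I pushed each one gently against the step until the wrist felt 5 to 7 N, then let go.

**Long row:** the last wrist-camera measurements put the two loose blocks 97 mm and 99 mm either side of the glued one. Their backs are in line with it to well under 1 mm, and they are square to about 0.3°.

**Short row:** the two loose blocks are 74 mm and 77 mm either side of the glued one, also in line to well under 1 mm and square to about 0.5°.

**Bystanders:** no slide came near the trees or the tower. The middle and left trees still stood in the last pictures, and the pink and blue look-alikes were untouched. I did not re-measure the tower, the right tree or the things on the bench at the end.

**Checks:** none failed. While a block was gripped, the tool stood 3 to 5 mm higher than commanded with about 6 N upward, but no block tipped or lifted visibly. At the end the gripper was 0.25 m above the bench, clear of everything. The hand-in reported no verdict.

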